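# Unclamp a pot and show its lid seal to the phone

## Task

Take the steel clamp off the pot and set it astride the narrow wooden rest, its bar lying flat along the middle of the top with the legs hanging past the two ends, and let go of it. Then lift the lid off by its knob and hold it up to the phone for a video call: the middle of its underside about 15 cm straight out from the middle of the screen, underside squarely facing the screen. Finish while still holding the lid there, motionless; do not touch the phone or its stand, and leave the other things where they are.

Things in the scene. Friction and masses are not known exactly. Their poses are not given: they have to be found in the camera images.
- pot: Round aluminium pot, 150 mm outside diameter, 90 mm tall, 4 mm wall, open inside under its lid, standing fixed on the bench. Two small wire loop handles at its +x and -x sides, 62 mm up, reach out to 97 mm from the axis. Origin: centre of its underside, z up.
- lid: Loose aluminium lid, 0.18 kg: disc 156 mm across, 5 mm thick; below it a rubber seal (128 mm across, 6 mm deep) loose inside the pot rim. On top a boss (50 mm across, 4 mm high), then an upright round black knob, 30 mm diameter, from 9 to 37 mm above the origin. Origin: centre of the disc's underside, resting on the rim 90 mm above the bench at the start; z up through the knob.
- clamp: Loose steel U, 0.28 kg, legs down: bar 176 mm long (its y), 20 wide (x), 6 thick; a 20 x 6 mm leg at each end reaches 45 mm below it, 164 mm apart inside. Mid-bar a grip fin, 44 mm along y, 10 mm thick (x), 6 to 36 mm above the origin. Origin: centre of the bar's underside; z up. It rests on the lid's knob, legs either side of the lid, and lifts straight off.
- rest: Fixed narrow upright wooden block, 120 mm long (along its y), 26 mm thick (x), its flat top 85 mm above the bench, on a foot 150 x 60 x 12 mm. Origin: centre of its underside, z up.
- stand: Fixed phone stand on the far side: base 104 mm across, thin post, on it a black phone lying on its long side (154 x 77 x 9 mm), top edge 130 mm up. The screen faces up and to the stand's -x (the robot); its normal leans 0.7 rad (40 degrees) from vertical. Origin: centre of the base's underside, z up; mid-screen is at x -6, z 101 mm in this frame.
- view (a point): The point in the air 150 mm out from the middle of the phone's screen, where the middle of the lid's underside (the lid's origin) is to be held. Its z axis is the screen's outward normal (up and towards the robot): the lid's z axis must point the same way. Its y axis runs along the phone's long side.
- mortar: White ceramic mortar with its pestle, 110 mm across, 75 mm tall, the pestle sticking up to about 130 mm. A bystander. Origin: centre of its underside.
- tumbler: Stainless steel tumbler, 76 mm across, 110 mm tall. A bystander. Origin: centre of its underside.
- sieve: Blue plastic sieve, bowl 156 mm across, 45 mm tall, flat handle to its +y reaching 185 mm from its middle. A bystander. Origin: centre of the bowl's underside.
- trivet: Small round grey silicone trivet, 90 mm across, 9 mm thick, flat on the bench. A bystander. Origin: centre of its underside.
Mind the look-alikes: they are no part of the job. Of the things that look like the clamp, the middle-sized one is meant. What is shaped like the lid but red is not meant.

How it is judged:
By the outcome, as a careful person would: the job done as asked, in the order asked, and still so for the second after the job is handed in, while the arm keeps its last pose, push and grip.
It also fails if it takes over 64 s, if anything falls off the work surface, if the arm or the gripper's body presses on something with over 40 N, if the wrist force passes 120 N, or if a joint passes its speed limit or range.

## Robot

A 6-joint arm with a two-finger parallel gripper is mounted at the origin on the work surface. World frame = base frame: x ahead of the robot, y to its left, z up, the work surface at z = 0. Lengths are in mm, angles in rad, forces in N, time in s.
With the tool pointing down it reaches from about 425 to 950 mm from the base axis. Payload 3.5 kg.
Tool frame: the origin (TCP) lies on the mounting face of the last link; the fingertips stand 173 mm ahead of it and the grasp point (between the pads) lies 155 mm ahead of it; z points along the fingers, y is the line along which they close (so a half turn about z gives the same grasp; the last joint's range is limited). The gripper opens to 85 mm and grips with 20 to 120 N. Pads are 22 mm wide; open, the fingers measure 114 mm over their backs; the gripper's body (76 mm by 85 mm) begins 54 mm behind the grasp point. The pads swing forward as they close: fully open they stand 13 mm farther back than shut.
Start: joints at [1.185, 0.286, 1.577, -0, 1.279, -0.15], TCP at [157.658, 656.317, 404.725] pointing down, gripper open.
Joint ranges: [-2.77, 2.77], [-0.9, 2.22], [0.21, 2.48], [-1.53, 4.67], [0.24, 2.81], [-2.84, 2.84]. Speed limits (rad/s): [2.79, 2.79, 3.14, 3.14, 3.14, 3.14].

## Interface

Orientations are given as a unit quaternion [x, y, z, w].
In Python, from station import manip, eyes, nets gives the robot as it stands.
- The arm moves only by the shell command python3 -m jog 'ROWS' [FORCE]. ROWS is JSON, a list of rows, each a list of 5 numbers: the shift along the tool's x, y, z scaled (see below), then the turn about the tool's z scaled (see below), then the finger opening in mm, from 0 to 85.4. A call has 1 to 5 rows; each row shifts and turns the commanded pose from where the row before left it, along the tool's axes as they then stand; what a row does not reach is not made up. The controller multiplies each number of a shift by 0.03 m and each number of a turn by 2 rad. A row lasts 1/8 s, in which the tool goes at most 62.5 mm and 10.7 degrees, less where a joint would pass 70% of its speed; a pose out of reach is approached as far as the arm can. A call with a number of a shift or a turn outside -1 to 1 is refused whole. A call with a gripper value outside its range is refused whole. The fingers move at their own pace and stop on an object; FORCE is the grip in N (left out, the last holds). Time passes only in rows, so rows that do not move let the fingers close. It gives the time, the measured TCP pose, the force, the opening and the grip force at its end, in the units of the state.
- manip.get_obs(): the state, without advancing time (a new reading comes with each control period).
- eyes.camera(name): name is "scene" or "top" or "wrist"; returns the picture (400x640x3 uint8, blue, green, red); there is no depth.
- eyes.get_calibration(name): a dict with "K" (3x3 intrinsics, pixels), "R" (3x3) and "t" (3): a world point X has camera coordinates R X + t. Camera axes: x right, y down, z forward; pixel columns grow to the right and rows downward; lengths in mm; the calibration is good to about 2 mm. A picture is of the moment at which its call begins: read the wrist's pose just before it. get_calibration takes no time and is no camera call; for the wrist camera it gives the pose at the moment of the call.
- manip.finish_job(): hands the job in; it is judged then, once.
Trained networks look in the newest picture that a camera, given by its name, has taken for a name from the list of things; names that differ only in an ending like _2 or _b are one class to them, and where a whole thing is asked for, a point or a joint stands for the part that bears it (a point fixed in the world has none). Each returns a list of dicts, best first, with "conf" (0 to 1); they miss things now and then, are a little off and sometimes report something else, mostly with a low value. They report only what shows in the picture. A call takes as long as a camera call. They do not tell look-alikes from the thing itself.
- nets.recognise(camera, target): "extent" ([centre column, centre row, width, height] as shares, 0 to 1, of the picture: columns of its width, rows of its height, round what is visible of it).
- nets.trace(camera, target): "mask" (400x640 bool, what is visible of it) and "extent" ([centre column, centre row, width, height] as shares, 0 to 1, of the picture: columns of its width, rows of its height, round what is visible of it).
- nets.landmark_of(camera, target): "at" ([column, row] as shares, 0 to 1, of the picture: columns of its width, rows of its height: a listed point, or the origin of a listed thing).
The state is a dict: "t": time; "joint_pos": joint angles; "joint_vel": joint speeds; "joint_torque": joint torques, N m; "tool_pos": TCP position; "eef_rot": TCP orientation; "force": force on the tool from outside, world axes, zero at the start; "moment": the same for the moment, N m; "finger_gap": finger opening in mm; "gripper_force": force on a finger pad.
Only numpy, scipy, OpenCV 4.12 (cv2) and the standard library are available. Lean on these libraries where they do the work, as an engineer would, in place of code of your own. Each camera call takes 0.05 s, during which the arm holds its last target. There are 200 camera calls.

## Working session

There is one attempt and no reset: what is moved stays moved. The work goes in short steps, Python scripts to look and compute and a shell command to move; the robot and the scene stay as the last step left them, time stands still between calls to the robot, and variables do not carry over. Pictures are saved under pics/ and viewed, at most 10 in all, crops included, and the job is handed in when it is done.

```bash
ls; mkdir -p pics
python3 - <<'E'
from station import manip, eyes, nets
import cv2
print(manip.get_obs())
for c in ("scene","top"):
    im=eyes.camera(c); cv2.imwrite(f"pics/{c}0.png",im)
    k=eyes.get_calibration(c); print(c,k)
    for n in ("pot","lid","clamp","rest","stand"):
        for r in nets.landmark_of(c,n): print(n,"lm",[round(r["at"][0]*640,1),round(r["at"][1]*400,1)],round(r["conf"],2))
E
```

```text
pics
{'t': 0.0, 'joint_pos': array([ 1.18502645e+00,  2.87179575e-01,  1.57820630e+00,  4.89208343e-07,
        1.27861157e+00, -1.49988987e-01]), 'joint_vel': array([ 9.54137399e-05,  1.21206604e-03,  7.55789759e-04, -2.52321554e-05,
        9.70249436e-04, -7.32718673e-05]), 'joint_torque': array([ 5.00148271e-04, -4.05993104e+01, -2.92614752e+01, -1.75523628e-04,
        5.90275842e-03, -8.05053986e-06]), 'tool_pos': array([157.54651828, 656.08908131, 403.32155451]), 'eef_rot': array([ 1.17617541e-01,  9.93058240e-01, -1.15944578e-03, -3.18483405e-04]), 'force': array([0.67530934, 0.05504595, 0.44273015]), 'moment': array([ 0.02188589,  0.0802399 , -0.06384863]), 'gripper_force': 0.0, 'finger_gap': 84.9866500218209}
scene {'K': array([[468.82682836,   0.        , 320.84938566],
       [  0.        , 468.82682836, 212.60710163],
       [  0.        ,   0.        ,   1.        ]]), 'R': array([[-6.01597588e-02,  9.98188640e-01, -4.91487668e-04],
       [ 7.83868011e-01,  4.69380271e-02, -6.19150840e-01],
       [-6.18006266e-01, -3.76332267e-02, -7.85271924e-01]]), 't': array([  26.
[... 194 characters left out ...]
5, 182.8] 0.65
rest lm [238.2, 233.8] 0.61
stand lm [296.5, 301.2] 0.82
top {'K': array([[428.86234233,   0.        , 321.04180661],
       [  0.        , 428.86234233, 201.10735127],
       [  0.        ,   0.        ,   1.        ]]), 'R': array([[-0.01251795, -0.99988927, -0.00804616],
       [-0.98859694,  0.0135834 , -0.14997196],
       [ 0.15006464,  0.00607707, -0.98865751]]), 't': array([  20.30906347,  527.26968131, 1424.70704082])}
pot lm [395.9, 209.5] 0.51
lid lm [212.4, 269.5] 0.56
lid lm [265.4, 212.4] 0.55
clamp lm [253.5, 145.2] 0.88
clamp lm [263.7, 210.3] 0.62
clamp lm [423.8, 147.7] 0.54
clamp lm [265.6, 274.1] 0.44
rest lm [397.4, 208.3] 0.72
stand lm [338.0, 147.9] 0.89
```

View pics/scene0.png

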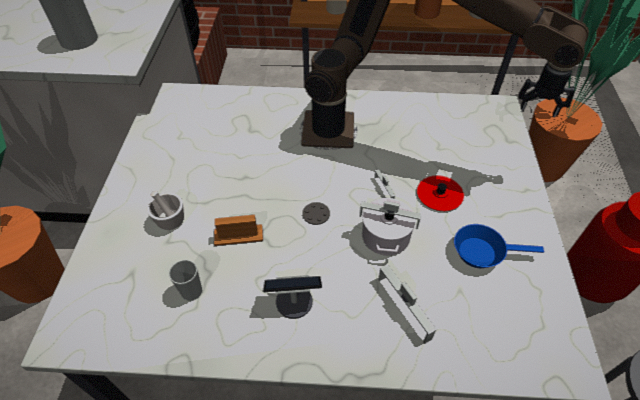

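View pics/top0.png

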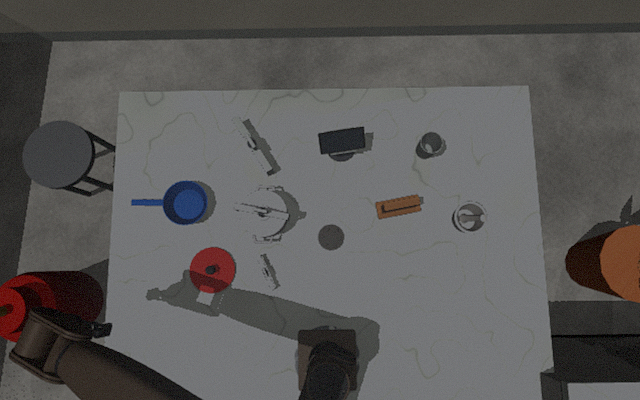

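```bash
cat > h.py <<'E'
import numpy as np, cv2
from scipy.spatial.transform import Rotation as R
from station import manip, eyes, nets
def P(c): k=eyes.get_calibration(c); return k["K"],k["R"],k["t"]
def proj(cal,X):
    K,r,t=cal; p=(np.atleast_2d(X)@r.T+t)@K.T; return p[:,:2]/p[:,2:]
def onplane(cal,uv,z):
    K,r,t=cal; d=r.T@np.linalg.solve(K,[uv[0],uv[1],1]); c=-r.T@t; return c+d*(z-c[2])/d[2]
def tri(cals,uvs):
    A=[];b=[]
    for (K,r,t),(u,v) in zip(cals,uvs):
        d=r.T@np.linalg.solve(K,[u,v,1]); d/=np.linalg.norm(d); M=np.eye(3)-np.outer(d,d); A.append(M); b.append(M@(-r.T@t))
    return np.linalg.lstsq(np.vstack(A),np.hstack(b),rcond=None)[0]
def pose(): o=manip.get_obs(); return o["tool_pos"],R.from_quat(o["eef_rot"]).as_matrix()
def go(target,yaw_y=None):
    """print shift in tool units (rows of 0.03 m) to TCP target; yaw_y: desired angle (rad, world) of the tool's y axis mod pi"""
    p,r=pose(); s=r.T@(np.array(target)-p)/30; out=np.round(s,3)
    a=None
    if yaw_y is not None:
        cur=np.arctan2(r[1,1],r[0,1]); d=(yaw_y-cur+np.pi/2)%np.pi-np.pi/2; a=-d/2   # tool z is down
    print("shift units",out,"turn units",a)
E
python3 - <<'E'
from h import *
S,T=P("scene"),P("top")
for n,a,b in [("clamp",(388,209.8),(263.7,210.3)),("rest",(238.2,233.8),(397.4,208.3)),("stand",(296.5,301.2),(338,147.9))]:
    print(n,tri([S,T],[a,b]).round())
for n,z in [("red",5),("trivet",9)]: print(n,onplane(T,{"red":(213,269),"trivet":(331,237)}[n],z).round())
w=P("wrist"); p,r=pose(); print("cam in tool",(r.T@(-w[1].T@w[2]-p)).round(), "cam axes in tool\n",(w[1]@r).round(2),w[0])
go([480,173,404])
E
```

```text
clamp [486. 196. 136.]
rest [ 504. -253.    5.]
stand [724. -50.   3.]
red [303. 386.   5.]
trivet [407. -19.   9.]
cam in tool [68. -1. 30.] cam axes in tool
 [[-0.    1.    0.  ]
 [-0.96 -0.   -0.27]
 [-0.27 -0.    0.96]] [[299.68739085   0.         321.55095914]
 [  0.         299.68739085 198.00341061]
 [  0.           0.           1.        ]]
shift units [-14.211 -13.155   0.025] turn units None
```

```bash
for i in 1 2 3; do python3 -m jog '[[-0.95,-0.88,0,0,85],[-0.95,-0.88,0,0,85],[-0.95,-0.88,0,0,85],[-0.95,-0.88,0,0,85],[-0.95,-0.88,0,0,85]]' | tail -c 300; done
python3 - <<'E'
from h import *
print(manip.get_obs()["t"],pose()[0])
cv2.imwrite("pics/w1.png",eyes.camera("wrist"))
for n in ("clamp","lid","pot"):
    for r in nets.landmark_of("wrist",n): print(n,[round(r["at"][0]*640,1),round(r["at"][1]*400,1)],round(r["conf"],2))
E
```

```text
t: 1.23
tool_pos: [265.9, 493.6, 405.0]
eef_rot: [0.118, 0.993, 0.0, 0.0]
force: [-0.2, -0.2, 0.6]
finger_gap: 85.0
gripper_force: 0.0
t: 1.85
tool_pos: [373.6, 331.9, 405.0]
eef_rot: [0.118, 0.993, 0.0, 0.0]
force: [0.7, 0.4, 0.3]
finger_gap: 84.7
gripper_force: 0.0
t: 2.48
tool_pos: [481.3, 170.2, 405.1]
eef_rot: [0.118, 0.993, 0.0, 0.0]
force: [1.1, -0.0, 0.2]
finger_gap: 85.3
gripper_force: 0.0
2.475 [481.34786885 170.23843003 405.07682222]
clamp [361.3, 190.5] 0.56
lid [356.6, 180.0] 0.58
```

View pics/w1.png

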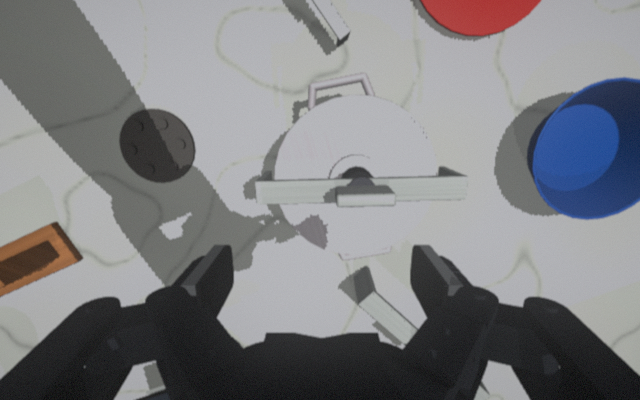

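```bash
cat >> h.py <<'E'
from scipy.optimize import least_squares
def fit(cal,local,uv,x0):
    """planar pose (x,y,yaw) of model points local (Nx3, z absolute)"""
    L=np.array(local,float); uv=np.array(uv,float)
    def W(q): c,s=np.cos(q[2]),np.sin(q[2]); return np.c_[q[0]+c*L[:,0]-s*L[:,1],q[1]+s*L[:,0]+c*L[:,1],L[:,2]]
    o=least_squares(lambda q:(proj(cal,W(q))-uv).ravel(),x0); return o.x,W,o.fun
def boxlines(x0,x1,y0,y1,z0,z1): 
    v=[(x,y,z) for x in(x0,x1) for y in(y0,y1) for z in(z0,z1)]
    return [(a,b) for i,a in enumerate(v) for b in v[i+1:] if sum(p!=q for p,q in zip(a,b))==1]
def draw(im,cal,q,lines,off,sc,col=(0,0,255)):
    c,s=np.cos(q[2]),np.sin(q[2])
    for a,b in lines:
        X=[(q[0]+c*p[0]-s*p[1],q[1]+s*p[0]+c*p[1],p[2]) for p in(a,b)]
        u=((proj(cal,X)-off+.5)*sc).astype(int); cv2.line(im,tuple(map(int,u[0])),tuple(map(int,u[1])),col,1)
E
python3 - <<'E'
from h import *
c=P("wrist"); im=cv2.imread("pics/w1.png")
L=[(10,-88,133),(10,88,133),(-10,-88,133),(-10,88,133)]
p,r=pose()
# image right = tool y
print("tool y dir",r[:,1].round(3))
uv=[(257,203),(467,200),(257,180),(467,177)]
for sg in (1,):
    q,W,f=fit(c,L,uv,[486,196,np.arctan2(r[1,1],r[0,1])-np.pi/2]); print(q,f.round(1))
off=np.array([230,60]);sc=3
cr=cv2.resize(im[60:265,230:490],None,fx=sc,fy=sc,interpolation=cv2.INTER_CUBIC)
draw(cr,c,q,boxlines(-10,10,-88,88,127,133)+boxlines(-5,5,-22,22,133,163),off,sc)
th=np.linspace(0,2*np.pi,60)
def circ(x,y,rad,z,col):
    u=((proj(c,np.c_[x+rad*np.cos(th),y+rad*np.sin(th),0*th+z])-off+.5)*sc).astype(int); cv2.polylines(cr,[u],True,col,1)
circ(q[0],q[1],78,95,(0,200,0)); circ(q[0],q[1],25,99,(255,0,0))
cv2.imwrite("pics/w1c.png",cr)
E
```

```text
tool y dir [0.235 0.972 0.   ]
[ 4.81882318e+02  2.04355343e+02 -2.23452266e-01] [-0.2  0.3 -0.4  0.3 -1.9 -0.   2.4 -0.1]
```

View pics/w1c.png

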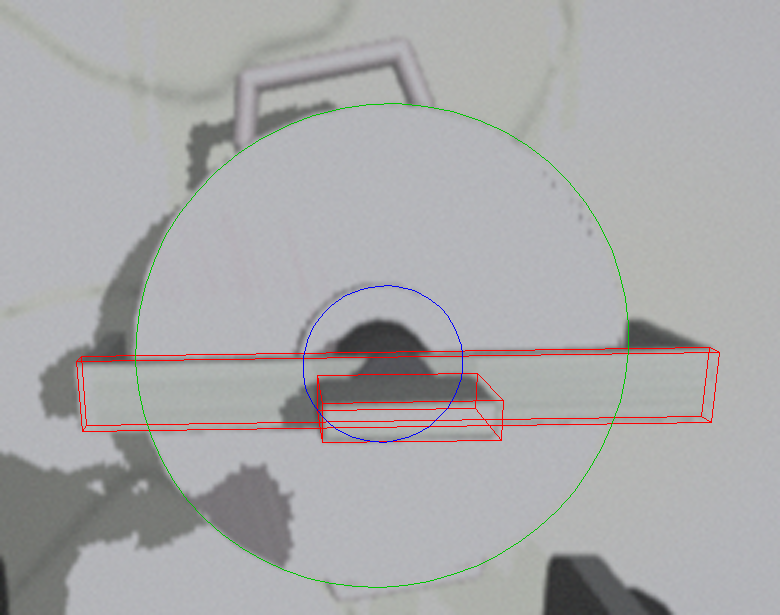

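```bash
cat > snap.py <<'E'
import sys; from h import *
f=sys.argv[1]; c=P("wrist"); cv2.imwrite(f"pics/{f}.png",eyes.camera("wrist")); np.savez(f+".npz",K=c[0],R=c[1],t=c[2])
o=manip.get_obs(); print(o["t"],o["tool_pos"].round(1),o["joint_pos"].round(3),o["finger_gap"])
for n in sys.argv[2:]:
    for r in nets.landmark_of("wrist",n): print(n,[round(r["at"][0]*640,1),round(r["at"][1]*400,1)],round(r["conf"],2))
E
python3 -m jog '[[-0.29,-0.967,0,0,85],[-0.29,-0.967,0,0,85],[-0.29,-0.967,0,0,85],[-0.29,-0.967,0,0,85],[-0.29,-0.967,0,0,85]]' >/dev/null
python3 -m jog '[[-0.29,-0.967,0,0,85],[-0.29,-0.967,0,0,85],[-0.29,-0.967,0,0,85],[-0.29,-0.967,0,0,85],[-0.29,-0.967,0,0,85]]' >/dev/null
python3 -m jog '[[-0.29,-0.967,0,0,85],[-0.29,-0.967,0,0,85],[-0.29,-0.967,0,0,85],[-0.29,-0.967,0,0,85],[0,0,0,0,85]]' >/dev/null
python3 snap.py rest rest
python3 -m jog '[[-0.39,0.96,0,0,85],[-0.39,0.96,0,0,85],[-0.39,0.96,0,0,85],[-0.39,0.96,0,0,85]]' >/dev/null
python3 -m jog '[[-0.39,0.96,0,0,85],[-0.39,0.96,0,0,85],[-0.39,0.96,0,0,85],[-0.39,0.96,0,0,85],[0,0,0,0,85]]' >/dev/null
python3 snap.py stand stand
python3 -c "
import cv2,numpy as np
a=cv2.imread('pics/rest.png');b=cv2.imread('pics/stand.png')
cv2.imwrite('pics/rs.png',cv2.resize(np.vstack([a[:300],b[:300]]),(640,600)))"
```

```text
4.6 [ 504.6 -251.4  404.6] [-6.420e-01  4.200e-02  1.854e+00  1.000e-03  1.246e+00 -1.977e+00] 85.10302839301468
rest [321.9, 173.1] 0.76
5.825 [649.  -47.7 404.6] [-0.229  0.234  1.64  -0.     1.268 -1.567] 85.278413179015
stand [324.6, 227.0] 0.73
```

View pics/rs.png

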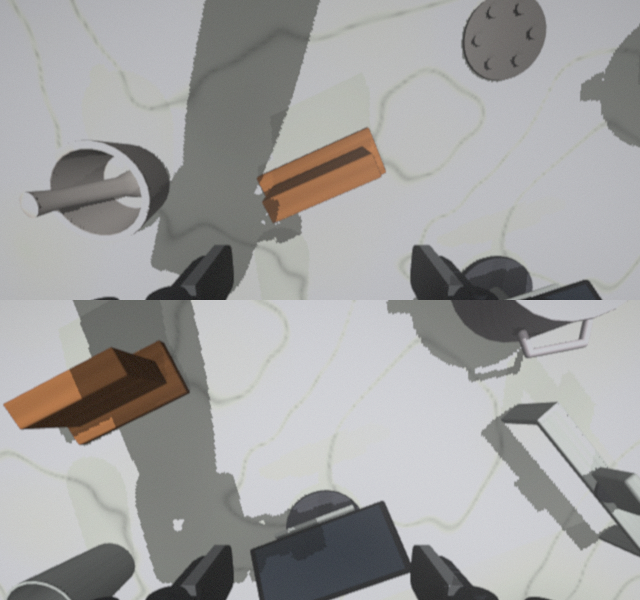

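Run:
```python
import cv2,numpy as np
a=cv2.imread('pics/rest.png')[110:240,240:400];b=cv2.imread('pics/stand.png')[185:310,235:425]
a=cv2.resize(a,None,fx=4,fy=4,interpolation=cv2.INTER_CUBIC);b=cv2.resize(b,None,fx=4,fy=4,interpolation=cv2.INTER_CUBIC)
b=b[:, :]
w=800; c=np.zeros((520,800,3),np.uint8)
cv2.imwrite('pics/za.png',a)
b=np.clip(b.astype(float)*2,0,255).astype(np.uint8); cv2.imwrite('pics/zb.png',b)
```

```text
(no output)
```

View pics/za.png

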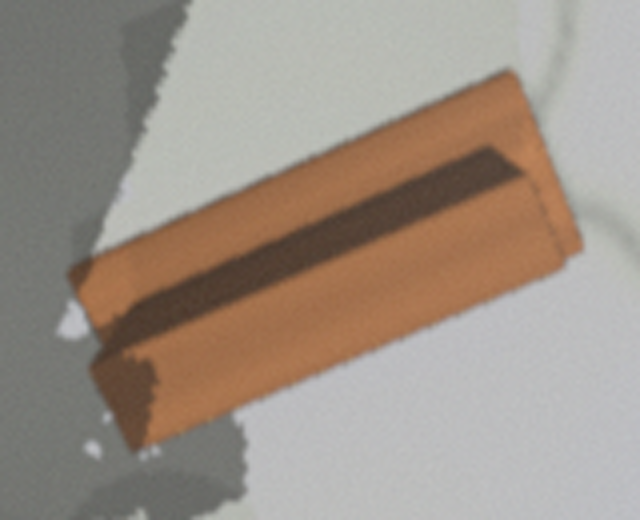

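View pics/zb.png

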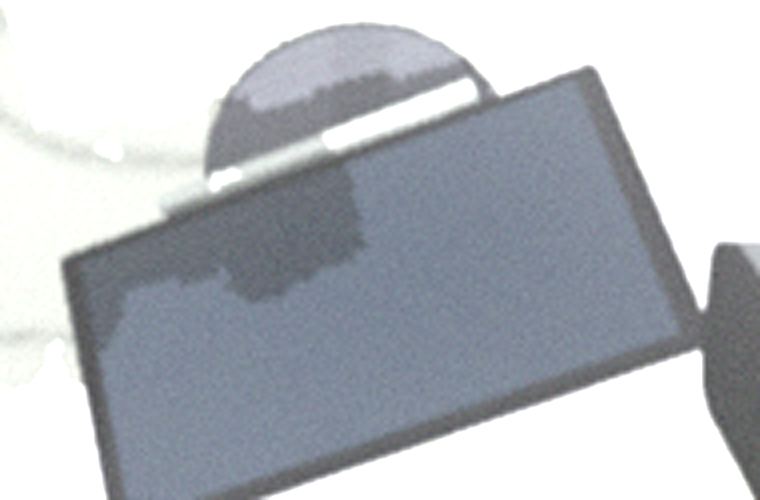

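Run:
```python
from h import *
def ld(f): d=np.load(f+".npz"); return d["K"],d["R"],d["t"]
c=ld("rest")
L=[(-13,-60,85),(13,-60,85),(-13,60,85),(13,60,85),(-30,-75,12),(-30,75,12),(30,75,12)]
uv=np.array([(92,366),(136,450),(522,174),(565,265),(68,272),(512,70),(582,245)])/4+[240,110]-.4
q,W,f=fit(c,L,uv,[504,-253,0]); print("rest",q,f.reshape(-1,2).round(1).tolist())
c=ld("stand")
L=[(-35.4,-77,76.2),(-35.4,77,76.2),(23.4,77,125.8),(23.4,-77,125.8)]
uv=np.array([(64,260),(595,68),(703,345),(125,544)])/4+[235,185]-.4
q,W,f=fit(c,L,uv,[724,-50,0]); print("stand",q,f.reshape(-1,2).round(1).tolist())
cc,s=np.cos(q[2]),np.sin(q[2]); R2=np.array([[cc,-s],[s,cc]])
n=np.array([-np.sin(.7),0,np.cos(.7)]); v=np.array([-6,0,101])+150*n; g=v+31*n
for nm,a in (("view",v),("grip",g)): print(nm,q[:2]+R2@a[:2],a[2])
S,T=P("scene"),P("top"); 
X=np.array([q[0],q[1],0]); print(proj(T,X),proj(S,X))
p,r=pose(); o=manip.get_obs(); print(o["joint_pos"].round(2)); go([481.9,204.4,405],-.2235)
```

```text
rest [ 5.07830259e+02 -2.55025225e+02  1.89992393e-01] [[-1.8, 0.4], [-1.0, 1.5], [1.5, -1.3], [0.7, 0.2], [-1.4, 0.1], [0.5, -1.2], [1.5, 0.8]]
stand [ 7.26671292e+02 -5.97058984e+01  1.42082779e-01] [[-1.8, -0.1], [0.5, -2.0], [4.2, 0.4], [-3.3, 2.5]]
view [625.07284624 -74.23921697] 215.72632809267327
grip [605.30333895 -77.06717902] 239.43643589849242
[[340.874605   147.42897875]] [[293.52888021 302.36785851]]
[-0.23  0.23  1.64 -0.    1.27 -1.57]
shift units [ 7.366  6.915 -0.011] turn units 0.7802351403418437
```

```bash
python3 -m jog '[[0.92,0.865,0,0,85],[0.92,0.865,0,0,85],[0.92,0.865,0,0,85],[0.92,0.865,0,0,85]]' >/dev/null
python3 -m jog '[[0.92,0.865,0,0,85],[0.92,0.865,0,0,85],[0.92,0.865,0,0,85],[0.92,0.865,0,0,85]]' >/dev/null
python3 -m jog '[[0,0,0,0.0867,85],[0,0,0,0.0867,85],[0,0,0,0.0867,85],[0,0,0,0.0867,85],[0,0,0,0.0867,85]]' >/dev/null
python3 -m jog '[[0,0,0,0.0867,85],[0,0,0,0.0867,85],[0,0,0,0.0867,85],[0,0,0,0.0867,85]]'
cat > iou.py <<'E'
from h import *
from scipy.optimize import minimize
def hullpts(kind):
    b=lambda x,y,z:[(i,j,k) for i in x for j in y for k in z]
    if kind=="rest": return [b((-13,13),(-60,60),(0,85)),b((-30,30),(-75,75),(0,12))]
    if kind=="pot": 
        th=np.linspace(0,6.28,40); return [[(75*np.cos(t),75*np.sin(t),z) for t in th for z in(0,90)],[(78*np.cos(t),78*np.sin(t),z) for t in th for z in(90,95)]]
    th=np.linspace(0,6.28,40)
    d=[(52*np.cos(t),52*np.sin(t),z) for t in th for z in(0,8)]
    n=np.array([-.644,0,.765]);u=np.array([.765,0,.644]);m=np.array([-6,0,101])
    ph=[tuple(m+s*38.5*u+np.array([0,y,0])-e*n) for s in(-1,1) for y in(-77,77) for e in(0,9)]
    return [d,ph,b((-4,4),(-8,8),(0,90))]
def render(cal,q,kind):
    M=np.zeros((400,640),np.uint8);c,s=np.cos(q[2]),np.sin(q[2]); SH=4
    for h in hullpts(kind):
        h=np.array(h); X=np.c_[q[0]+c*h[:,0]-s*h[:,1],q[1]+s*h[:,0]+c*h[:,1],h[:,2]]
        u=cv2.convexHull((proj(cal,X)).astype(np.float32)); cv2.fillPoly(M,[np.round(u*16).astype(np.int32)],1,lineType=cv2.LINE_8,shift=SH)
    return M>0
def score(obs,q,kind): 
    return -np.mean([ (a&m).sum()/(a|m).sum() for cal,m in obs for a in[render(cal,q,kind)]])
def refine(obs,q,kind):
    best=minimize(lambda v:score(obs,[v[0]*10,v[1]*10,v[2]/5],kind),np.array([q[0]/10,q[1]/10,q[2]*5]),method="Nelder-Mead",options=dict(initial_simplex=np.array([q[0]/10,q[1]/10,q[2]*5])+np.vstack([np.zeros(3),np.eye(3)])))
    v=best.x; return [v[0]*10,v[1]*10,v[2]/5],best.fun
E
python3 - <<'E'
from iou import *
obs={}
for cam in("scene","top"):
    eyes.camera(cam)
    for n in("rest","stand","pot"):
        r=nets.trace(cam,n)
        if r: obs.setdefault(n,[]).append((P(cam),r[0]["mask"])); print(cam,n,round(r[0]["conf"],2),r[0]["mask"].sum())
for n,q in(("rest",[507.8,-255,.19]),("stand",[726.7,-59.7,.142])):
    for i,o in enumerate(obs[n]): print(n,i,"start",score([o],q,n),*refine([o],q,n))
    print(n,"both",refine(obs[n],q,n))
p,r=pose(); print(p,"yaw tool y",np.arctan2(r[1,1],r[0,1])); go([481.9,204.4,133-6+27+155],-.2235)
E
```

```text
t: 8.0
tool_pos: [482.5, 202.9, 404.8]
eef_rot: [0.784, 0.62, -0.0, 0.0]
force: [-0.6, -0.4, 0.6]
finger_gap: 85.2
gripper_force: 0.0
scene rest 0.9 1198
scene stand 0.71 1575
scene pot 0.84 691
top rest 0.67 743
top stand 0.81 1223
rest 0 start -0.8744525547445255 [np.float64(508.9202937655592), np.float64(-257.47163042028654), np.float64(0.13488641054463243)] -0.8856718634001485
rest 1 start -0.8879518072289156 [np.float64(508.78644868827166), np.float64(-253.17282343107), np.float64(0.20366544495884775)] -0.9124537607891492
rest both ([np.float64(508.29382716049383), np.float64(-255.4218106995885), np.float64(0.18588477366255143)], np.float64(-0.8876796073181615))
stand 0 start -0.8641212801796744 [np.float64(723.9124501657109), np.float64(-58.139969216410734), np.float64(0.14416589568405364)] -0.8985091743119266
stand 1 start -0.9456943366951125 [np.float64(727.184737285189), np.float64(-60.234410345380596), np.float64(0.1410171066878778)] -0.9515625
stand both ([np.float64(725.1761591838876), np.float64(-60.82101004768433), np.float64(0.15254270267194964)], np.float64(-0.9153077984392384))
[482.92718304 203.50370874 404.72977235] yaw tool y -0.22458535144109007
shift units [ 0.022 -0.04   3.191] turn units -0.000542675720545005
```

```bash
python3 -m jog '[[0.02,-0.04,0.8,0,85],[0,0,0.8,0,85],[0,0,0.8,0,85],[0,0,0.8,0,50],[0,0,0,0,30]]'
python3 -m jog '[[0,0,0,0,0],[0,0,0,0,0],[0,0,0,0,0],[0,0,0,0,0],[0,0,0,0,0]]' 60
python3 -m jog '[[0,0,-0.4,0,0],[0,0,-0.8,0,0],[0,0,-0.8,0,0],[0,0,-0.8,0,0],[0,0,-0.4,0,0]]'
python3 - <<'E'
from h import *
go([508,-255.2,309-127+85+110],.188)
E
```

```text
t: 9.02
tool_pos: [481.2, 204.3, 306.5]
eef_rot: [0.782, 0.623, -0.002, -0.001]
force: [0.6, -0.3, 0.2]
finger_gap: 50.9
gripper_force: 0.0
t: 9.65
tool_pos: [482.5, 204.7, 310.4]
eef_rot: [0.782, 0.623, 0.001, 0.001]
force: [-1.4, -0.3, 5.9]
finger_gap: 9.3
gripper_force: 59.7
t: 10.28
tool_pos: [481.9, 204.5, 405.5]
eef_rot: [0.782, 0.623, 0.0, 0.0]
force: [-0.4, -0.0, -3.1]
finger_gap: 8.9
gripper_force: 58.7
shift units [-14.739   4.276   0.95 ] turn units -0.20679121453995775
```

```bash
for i in 1 ; do python3 -m jog '[[-0.6,0.17,0,0,0],[-0.98,0.285,0,0,0],[-0.98,0.285,0,0,0],[-0.98,0.285,0,0,0],[-0.98,0.285,0,0,0]]' >/dev/null
python3 -m jog '[[-0.98,0.285,0,0,0],[-0.98,0.285,0,0,0],[-0.98,0.285,0,0,0],[-0.98,0.285,0,0,0],[-0.98,0.285,0,0,0]]' >/dev/null
python3 -m jog '[[-0.98,0.285,0,0,0],[-0.98,0.285,0,0,0],[-0.98,0.285,0,0,0],[-0.98,0.285,0,0,0],[-0.98,0.285,0,0,0]]' >/dev/null
python3 -m jog '[[-0.4,0.1,0,0,0],[0,0,0,-0.069,0],[0,0,0,-0.069,0],[0,0,0,-0.069,0],[0,0,0,0,0]]'; done
python3 - <<'E'
from h import *
cv2.imwrite("pics/s2.png",eyes.camera("scene")); cv2.imwrite("pics/t2.png",eyes.camera("top"))
go([508,-255.2,267.5],.188)
E
```

```text
t: 12.78
tool_pos: [507.3, -254.2, 403.7]
eef_rot: [0.638, 0.77, 0.0, -0.001]
force: [0.1, 0.6, -3.9]
finger_gap: 9.0
gripper_force: 58.6
shift units [-0.039  0.016  4.552] turn units -0.0008096539093236377
```

```bash
python3 -m jog '[[-0.02,0.02,0.6,0,0],[0,0,0.9,0,0],[0,0,0.9,0,0],[0,0,0.9,0,0],[0,0,0.7,0,0]]'
python3 -m jog '[[0,0,0.3,0,0],[0,0,0.1,0,0],[0,0,0.05,0,0],[0,0,0.03,0,0],[0,0,0,0,0]]'
```

```text
t: 13.5
tool_pos: [507.8, -254.5, 281.8]
eef_rot: [0.638, 0.77, -0.0, -0.002]
force: [0.3, 0.0, -3.5]
finger_gap: 8.9
gripper_force: 58.7
t: 14.12
tool_pos: [508.6, -255.1, 271.0]
eef_rot: [0.637, 0.77, 0.0, 0.001]
force: [0.3, 0.9, -3.6]
finger_gap: 8.8
gripper_force: 58.5
```

```bash
python3 -m jog '[[0,0,0.06,0,0],[0,0,0.06,0,0],[0,0,0,0,0]]' | egrep 'pos|force'
python3 - <<'E'
from h import *
cv2.imwrite("pics/s3.png",eyes.camera("scene"));cv2.imwrite("pics/t3.png",eyes.camera("top"))
a=cv2.imread("pics/s3.png")[190:270,190:290];b=cv2.imread("pics/t3.png")[160:240,350:450]
f=lambda x:cv2.resize(x,None,fx=4,fy=4,interpolation=cv2.INTER_CUBIC)
cv2.imwrite("pics/c3.png",np.hstack([f(a),f(b)]))
E
```

```text
tool_pos: [508.7, -255.2, 268.4]
force: [-4.3, 2.0, 6.2]
gripper_force: 59.8
```

View pics/c3.png

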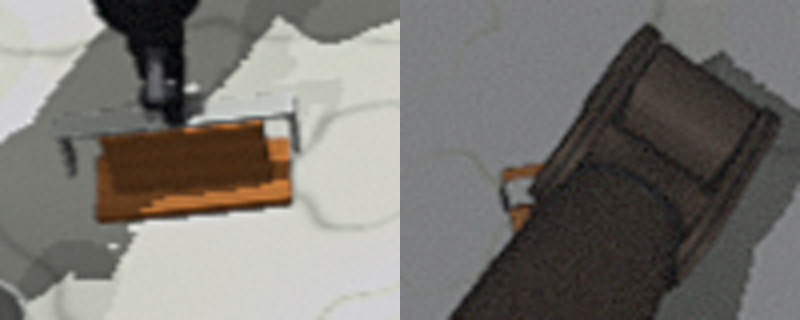

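```bash
python3 -m jog '[[0,0,0,0,20],[0,0,0,0,40],[0,0,0,0,60],[0,0,0,0,60],[0,0,-0.3,0,60]]' | egrep 'pos|force|gap'
python3 -m jog '[[0,0,-0.9,0,85],[0,0,-0.9,0,85],[0,0,-0.9,0,85],[0,0,-0.9,0,85],[0,0,0,0,85]]' | egrep 'pos'
python3 - <<'E'
from h import *
go([482,204.4,389],0.0)
E
```

```text
tool_pos: [508.2, -254.8, 275.1]
force: [-1.0, 0.7, 0.8]
finger_gap: 60.1
gripper_force: 0.0
tool_pos: [509.0, -255.3, 387.2]
shift units [15.22   1.988 -0.127] turn units 0.09423178446985037
```

```bash
for i in 1 2 ; do :; done
python3 -m jog '[[0.95,0.125,0,0,85],[0.95,0.125,0,0,85],[0.95,0.125,0,0,85],[0.95,0.125,0,0,85],[0.95,0.125,0,0,85]]' >/dev/null
python3 -m jog '[[0.95,0.125,0,0,85],[0.95,0.125,0,0,85],[0.95,0.125,0,0,85],[0.95,0.125,0,0,85],[0.95,0.125,0,0,85]]' >/dev/null
python3 -m jog '[[0.95,0.125,0,0,85],[0.95,0.125,0,0,85],[0.95,0.125,0,0,85],[0.95,0.125,0,0,85],[0.95,0.125,0,0,85]]' >/dev/null
python3 -m jog '[[0.95,0.125,0,0,85],[0,0,0,0.047,85],[0,0,0,0.047,85],[0,0,0,0,85]]' | grep pos
python3 snap.py lid lid
python3 - <<'E'
from h import *
d=np.load("lid.npz"); c=(d["K"],d["R"],d["t"]); im=cv2.imread("pics/lid.png")
cr=cv2.resize(im[60:310,190:450],None,fx=2,fy=2,interpolation=cv2.INTER_CUBIC)
th=np.linspace(0,2*np.pi,60); off=np.array([190,60])
for rad,z,col in((78,95,(0,200,0)),(15,127,(255,0,0)),(75,90,(0,0,255))):
    u=((proj(c,np.c_[482+rad*np.cos(th),204.4+rad*np.sin(th),0*th+z])-off+.5)*2).astype(int); cv2.polylines(cr,[u],True,col,1)
b=cv2.imread("pics/t3.png")
eyes.camera("scene"); b=eyes.camera("scene")[190:270,190:290]
b=cv2.resize(b,(300,240),interpolation=cv2.INTER_CUBIC); b=np.vstack([b,np.zeros((260,300,3),np.uint8)])
cv2.imwrite("pics/lidc.png",np.hstack([cr,b[:,:280]]))
E
```

```text
tool_pos: [481.7, 204.2, 382.3]
18.275 [481.7 204.1 382.5] [ 0.207 -0.03   1.968 -0.     1.206  0.205] 84.8843609517557
lid [322.4, 193.9] 0.93
```

View pics/lidc.png

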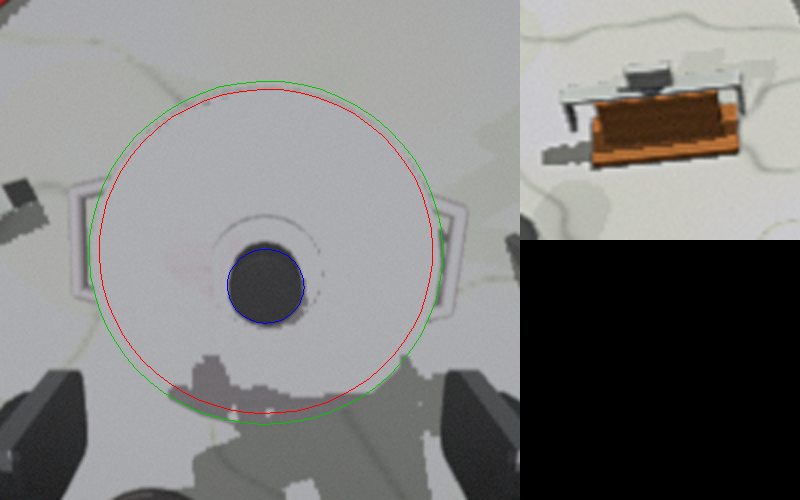

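```bash
python3 -m jog '[[0,0,0.8,0,85],[0,0,0.9,0,85],[0,0,0.9,0,85],[0,0,0.9,0,85],[0,0,0,0,60]]' | egrep 'pos|force'
python3 -m jog '[[0,0,0,0,40],[0,0,0,0,20],[0,0,0,0,20],[0,0,0,0,20],[0,0,0,0,20]]' 30
python3 -m jog '[[0,0,-0.1,0,20],[0,0,-0.3,0,20],[0,0,-0.8,0,20],[0,0,-0.6,0,20],[0,0,0,0,20]]' | egrep 'pos|force'
python3 - <<'E'
from h import *
o=[manip.get_obs()["tool_pos"]]; print(o); go([482,77.4,300],0.0)
E
```

```text
tool_pos: [481.0, 203.8, 276.3]
force: [0.4, -0.3, 0.1]
gripper_force: 0.0
t: 19.68
tool_pos: [482.7, 204.4, 280.5]
eef_rot: [0.707, 0.707, 0.001, 0.001]
force: [-0.8, 0.6, 6.6]
finger_gap: 28.6
gripper_force: 30.3
tool_pos: [482.5, 204.3, 334.7]
force: [-0.1, 0.2, -2.7]
gripper_force: 30.0
[array([482.47537076, 204.3200678 , 334.6847934 ])]
shift units [-4.232 -0.022  1.153] turn units 0.00022623101946239732
```

```bash
python3 -m jog '[[-0.7,-0.02,0,0,20],[-0.9,0,0,0,20],[-0.9,0,0,0,20],[-0.9,0,0,0,20],[-0.83,0,0,0,20]]' | egrep 'pos|force'
python3 -m jog '[[0,0,0.4,0,20],[0,0,0.5,0,20],[0,0,0.25,0,20],[0,0,0,0,20],[0,0,0,0,20]]' | egrep 'pos|force'
for i in 1 2 3 4; do python3 -m jog '[[0,0,0.1,0,20],[0,0,0,0,20]]' | egrep 'pos|force|rot'; done
```

```text
tool_pos: [481.0, 76.4, 331.6]
force: [0.1, -0.2, -2.0]
gripper_force: 30.0
tool_pos: [481.6, 77.7, 298.4]
force: [-0.4, 0.1, -2.1]
gripper_force: 30.0
tool_pos: [481.4, 77.4, 295.3]
eef_rot: [0.707, 0.707, 0.0, 0.0]
force: [-0.6, -0.3, -2.1]
gripper_force: 30.0
tool_pos: [481.3, 77.3, 292.0]
eef_rot: [0.707, 0.707, -0.0, -0.0]
force: [-0.3, 0.3, -2.0]
gripper_force: 30.0
tool_pos: [481.3, 77.3, 288.9]
eef_rot: [0.707, 0.707, -0.0, -0.0]
force: [0.3, 0.3, -2.7]
gripper_force: 30.0
tool_pos: [481.5, 77.3, 286.2]
eef_rot: [0.707, 0.707, 0.0, -0.0]
force: [0.5, -0.3, -2.5]
gripper_force: 30.1
```

```bash
for i in 1 2 ; do python3 -m jog '[[0,0,0.05,0,20],[0,0,0,0,20]]' | egrep 'pos|force|rot'; done
python3 -m jog '[[-0.09,0,0.16,0,20],[-0.09,0,0.16,0,20],[0,0,0,0,20]]' | egrep 'pos|force|rot'
python3 -m jog '[[-0.065,0,0.17,0,20],[-0.065,0,0.17,0,20],[0,0,0,0,20]]' | egrep 'pos|force|rot'
python3 - <<'E'
from h import *
cv2.imwrite("pics/p1.png",eyes.camera("wrist")); print(manip.get_obs()["moment"])
print([ (r["conf"],np.array(r["at"])*[640,400]) for r in nets.landmark_of("wrist","lid")])
E
```

```text
tool_pos: [481.7, 77.2, 285.3]
eef_rot: [0.707, 0.707, 0.0, 0.0]
force: [-0.8, -0.6, 1.5]
gripper_force: 30.3
tool_pos: [481.8, 77.1, 283.9]
eef_rot: [0.707, 0.707, 0.0, 0.001]
force: [-1.0, -2.9, 3.4]
gripper_force: 30.5
tool_pos: [481.4, 71.7, 273.0]
eef_rot: [0.707, 0.707, -0.0, -0.0]
force: [0.4, -1.9, 1.8]
gripper_force: 30.8
tool_pos: [481.3, 68.0, 262.7]
eef_rot: [0.707, 0.707, -0.0, -0.0]
force: [1.1, -0.3, -0.1]
gripper_force: 31.2
[-0.04478624 -0.14752793 -0.07295912]
[(0.96, array([321.472, 219.48 ]))]
```

```bash
python3 -m jog '[[-0.03,0,0.14,0,20],[-0.03,0,0.14,0,20],[0,0,0,0,20]]' | egrep 'pos|force|rot'
python3 -m jog '[[-0.012,0,0.165,0,20],[-0.012,0,0.165,0,20],[0,0,0,0,20]]' | egrep 'pos|force|rot'
python3 -m jog '[[0,0,-0.5,0,20],[0,0,-0.9,0,20],[0,0,-0.9,0,20],[0,0,0,0,20]]' | egrep 'pos|force|rot'
cat > tilt.py <<'E'
from iou import *
th=np.linspace(0,2*np.pi,60)
def parts(n_ang,lat,off,dx,p,r):
    # lid pose in tool: lid z = -tool z at n_ang=0; leans toward -tool x by n_ang, lat about tool x
    n=np.array([-np.sin(n_ang),np.sin(lat),-np.cos(n_ang)]); n/=np.linalg.norm(n)
    e=np.cross([0,1,0],n); e/=np.linalg.norm(e); f=np.cross(n,e)
    o=np.array([0,0,155.])-off*n+dx*e
    out=[]
    for rad,zs in((78,(0,5)),(64,(-6,0)),(25,(5,9)),(15,(9,37))):
        out.append(np.array([r@(o+rad*(np.cos(t)*e+np.sin(t)*f)+z*n)+p for t in th for z in zs]))
    return out,p+r@o,r@n
def rend(cal,q,p,r):
    M=np.zeros((400,640),np.uint8)
    for X in parts(*q,p,r)[0]:
        u=cv2.convexHull(proj(cal,X).astype(np.float32)); cv2.fillPoly(M,[np.round(u*16).astype(np.int32)],1,shift=4)
    return M>0
def run(cams=("wrist","scene","top")):
    p,r=pose(); obs=[]
    for c in cams:
        cal=P(c); im=eyes.camera(c); cv2.imwrite(f"pics/tilt_{c}.png",im)
        ms=nets.trace(c,"lid")
        sc=[(lambda a:((a&m["mask"]).sum()/(a|m["mask"]).sum(),m["mask"]))(rend(cal,[.7,0,33,0],p,r)) for m in ms]
        if sc:
            s=max(sc,key=lambda x:x[0]); print(c,"iou0",round(s[0],3),s[1].sum()); obs.append((cal,s[1],c))
    def occ(cal,q,m,c):
        a=rend(cal,q,p,r); return (a&m).sum()/(a|m).sum()
    for grp in [[o] for o in obs]+[obs]:
        f=lambda v:-np.mean([occ(cal,[v[0]/10,v[1]/10,33 if len(grp)==0 else v[2],v[3]],m,c) for cal,m,c in grp])+1e-4*((v[2]-33)**2+v[3]**2+v[1]**2)
        x0=np.array([7.,0,33,0]); b=minimize(f,x0,method="Nelder-Mead",options=dict(initial_simplex=x0+np.vstack([np.zeros(4),np.diag([1,.5,2,2])]),maxfev=300))
        v=b.x; _,o,n=parts(v[0]/10,v[1]/10,v[2],v[3],p,r); print([g[2] for g in grp],round(b.fun,3),"tilt",v[0]/10,"lat",v[1]/10,"off",v[2].round(1),"dx",v[3].round(1),"o",o.round(1),"n",n.round(3))
    return obs
if __name__=="__main__": run()
E
python3 tilt.py
```

```text
tool_pos: [481.4, 66.1, 254.6]
eef_rot: [0.707, 0.707, -0.0, -0.0]
force: [0.5, -0.6, 0.9]
gripper_force: 31.6
tool_pos: [481.4, 65.4, 244.7]
eef_rot: [0.707, 0.707, -0.0, -0.0]
force: [1.4, -1.6, 1.6]
gripper_force: 31.7
tool_pos: [481.9, 65.6, 316.6]
eef_rot: [0.707, 0.707, 0.002, 0.002]
force: [0.6, 0.3, -2.8]
gripper_force: 31.5
wrist iou0 0.881 48449
scene iou0 0.0 1367
top iou0 0.017 28
['wrist'] -0.952 tilt 0.6612286668674849 lat -0.004316610748246088 off 34.8 dx 4.6 o [482.9  83.3 131.3] n [-0.008 -0.614  0.789]
['scene'] 0.0 tilt 0.7 lat 0.0 off 33.0 dx 0.0 o [482.8  86.9 136.3] n [-0.003 -0.644  0.765]
['top'] -0.021 tilt 0.9283206562280512 lat -0.0018215389576905362 off 32.5 dx 0.6 o [482.8  91.2 141.6] n [-0.004 -0.8    0.599]
['wrist', 'scene', 'top'] -0.322 tilt 0.6643772386929673 lat -0.0052302631482203646 off 34.5 dx 4.4 o [483.   83.4 131.7] n [-0.008 -0.616  0.787]
```

Run:
```python
from tilt import *
p,r=pose(); cal=P("wrist"); im=cv2.imread("pics/tilt_wrist.png")
m=nets.trace("wrist","lid") or None
for q,col in(([.661,-.004,34.8,4.6],(0,0,255)),([.70,0,34.5,0],(0,200,0))):
    for X,s in zip(parts(*q,p,r)[0],(1,0,0,1)):
        if s: cv2.polylines(im,[np.round(cv2.convexHull(proj(cal,X).astype(np.float32))).astype(int)],True,col,1)
x=cv2.resize(im,(800,500),interpolation=cv2.INTER_CUBIC); cv2.imwrite("pics/ov.png",x)
```

```text
(no output)
```

View pics/ov.png

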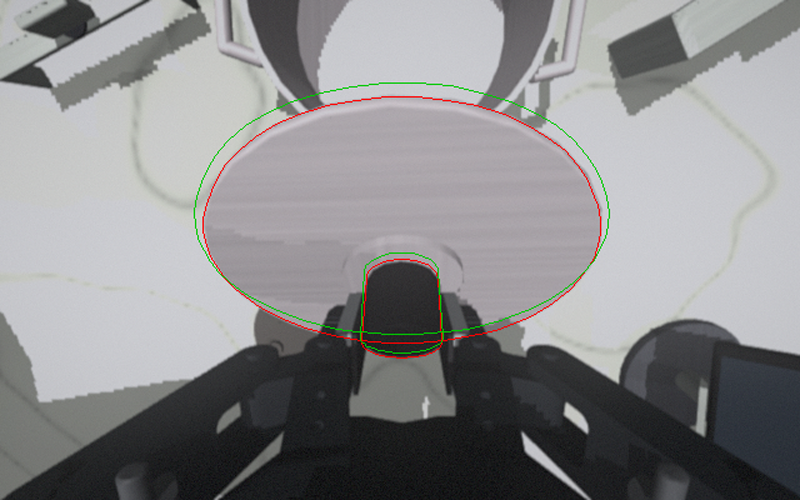

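```bash
python3 -m jog '[[0,0,-0.4,0,20],[0,0,-0.8,0,20],[0,0,-0.8,0,20],[0,0,-0.55,0,20],[0,0,-0.2,0,20]]' | egrep 'pos|force|rot'
python3 -m jog '[[-0.3,0.26,0,0,20],[-0.6,0.51,0,0,20],[-0.8,0.68,0,0,20],[-0.8,0.68,0,0,20],[-0.8,0.68,0,0,20]]' | egrep 'pos|force|rot'
python3 -m jog '[[-0.8,0.68,0,0,20],[-0.5,0.43,0,0,20],[-0.18,0.17,0,0,20],[0,0,0,0.04,20],[0,0,0,0.08,20]]' | egrep 'pos|force|rot'
python3 -m jog '[[0,0,0,0.085,20],[0,0,0,0.085,20],[0,0,0,0.085,20],[0,0,0,0.085,20],[0,0,0,0.085,20]]' | egrep 'pos|force|rot'
python3 -m jog '[[0,0,0,0.085,20],[0,0,0,0.058,20],[0,0,0,0.025,20],[0,0,0,0,20],[0,0,0,0,20]]' | egrep 'pos|force|rot'
cat > fin.py <<'E'
from tilt import *
go([604.7,-77.7,399.2],-1.426)
p,r=pose(); obs=run()
E
python3 fin.py
```

```text
tool_pos: [481.6, 65.5, 398.2]
eef_rot: [0.707, 0.707, 0.001, 0.001]
force: [-0.9, -0.2, -2.1]
gripper_force: 31.4
tool_pos: [567.0, -35.8, 395.2]
eef_rot: [0.707, 0.707, -0.001, -0.001]
force: [-0.1, 0.1, -3.0]
gripper_force: 31.4
tool_pos: [604.1, -77.7, 396.2]
eef_rot: [0.788, 0.616, -0.0, -0.001]
force: [-0.3, -0.1, -2.7]
gripper_force: 31.4
tool_pos: [603.9, -77.3, 396.3]
eef_rot: [0.972, 0.236, -0.0, -0.0]
force: [0.4, 0.6, -2.1]
gripper_force: 31.4
tool_pos: [604.1, -77.6, 396.5]
eef_rot: [0.997, 0.073, -0.0, -0.0]
force: [0.3, 0.4, -2.4]
gripper_force: 31.4
shift units [ 0.019  0.006 -0.09 ] turn units 0.000781189084763545
wrist iou0 0.895 48318
scene iou0 0.893 867
top iou0 0.022 44
['wrist'] -0.948 tilt 0.657852410540696 lat -0.011850419467634595 off 35.3 dx 3.7 o [622.6 -75.2 211.3] n [-0.606 -0.078  0.791]
['scene'] -0.911 tilt 0.7086110978011314 lat -0.014475572940307829 off 33.4 dx -0.1 o [625.7 -74.8 216.2] n [-0.646 -0.081  0.759]
['top'] -0.048 tilt 1.7096011229295425 lat -0.15049342062223406 off 33.4 dx -4.5 o [636.5 -77.8 250.5] n [-0.991  0.004 -0.136]
['wrist', 'scene', 'top'] -0.622 tilt 0.7142701077160624 lat -0.00905880992210269 off 33.6 dx 2.2 o [624.2 -74.9 214.6] n [-0.649 -0.087  0.756]
```

```bash
python3 -m jog '[[0.02,0,-0.06,0,20],[0,0,0,0,20],[0,0,0,0,20],[0,0,0,0,20]]'
python3 -c "
from station import manip
print(manip.get_obs()['joint_vel'].round(3)); print(manip.finish_job())"
```

```text
t: 29.42
tool_pos: [604.8, -77.8, 398.4]
eef_rot: [0.997, 0.073, -0.0, -0.0]
force: [0.2, 0.0, -2.3]
finger_gap: 28.9
gripper_force: 31.4
[-0.001 -0.001 -0.     0.001  0.001  0.001]
the job is handed in; nothing more can be done
None
```

The job is handed in at about 29 s: the clamp sits astride the rest, released, and the arm holds the lid still at the view point, within about 5 mm and 2 to 3° by my camera estimates (the jog rows could not tilt the tool, so I tilted the lid in the grip by pressing its underside on the pot rim).

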